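Lever open the orange tip box

ROBOT

A 6-joint arm with a two-finger parallel gripper is mounted at the origin on the work surface. World frame = base frame: x ahead of the robot, y to its left, z up, the work surface at z = 0. Lengths are in mm, angles in degrees, forces in N, time in s.
With the tool pointing down it reaches from about 350 to 975 mm from the base axis. Payload 7.1 kg.
Tool frame: the origin (TCP) lies midway between the tips of the shut fingers; the grasp point (between the pads) lies 19 mm behind it (grip_depth is the distance from the TCP to the grasp point, in mm); z points along the fingers, y is the line along which they close (so a half turn about z gives the same grasp; the last joint's range is limited). The gripper opens to 88 mm and grips with 3 to 60 N. Pads are 20 mm wide; open, the fingers measure 115 mm over their backs; the gripper's body (75 mm by 178 mm) begins 61 mm behind the grasp point.
Start: joints at [69.271, 24.242, 93.386, -0, 62.372, -1.089], TCP at [210.046, 588.63, 222.675] pointing down, gripper open.
Joint ranges: [-172.04, 172.04], [-51.8, 120.97], [4.93, 147.93], [-75.15, 255.16], [6.16, 154.13], [-145.62, 145.62]. Speed limits (degrees/s): [136.94, 136.94, 172.46, 180, 180, 180].

INTERFACE

Orientations are given as a 3x3 rotation matrix whose columns are the frame's x, y, z axes.
In Python, from workcell import * gives the robot as it stands.
- The arm moves only by the tool play_rows, never from a script. Its argument "motion" is a list of rows, each a list of 7 numbers: the shift along the tool's x, y, z in m, then the turn, a rotation vector about the tool's x, y, z in rad, then the closure in counts, from 0 (fully open) to 255 (shut). A call has exactly 8 rows; each row shifts and turns the commanded pose from where the row before left it, along the tool's axes as they then stand; what a row does not reach is not made up. A row lasts 1/8 s, in which the tool goes at most 62.5 mm and 10.7 degrees, less where a joint would pass 70% of its speed; a pose out of reach is approached as far as the arm can. A call is refused whole if a number of a shift passes 0.0625 or a number of a turn 0.188, either way. A call with a gripper value outside its range is refused whole. The fingers move at their own pace and stop on an object; the grip force is fixed at half the most. Time passes only in rows, so rows that do not move let the fingers close, or fill a call up. It gives the time, the measured TCP pose, the force, the opening and the grip force at its end, in the units of the state.
- read_state(): the state, without advancing time (a new reading comes with each control period).
- camera(name): name is "scene" or "side" or "wrist"; returns a dict with "frame" (384x512x3 uint8, blue, green, red), "fx", "fy", "cx", "cy" (pixels), "D" ([k1, k2, p1, p2, k3] as OpenCV has them; the pictures are not rectified), "cam_to_world" (4x4, takes a point from camera to world coordinates). Camera axes: x right, y down, z forward; pixel columns grow to the right and rows downward; lengths in mm; the calibration is good to about 2 mm. A picture is of the moment at which its call begins. There is no depth.
- close_job(): hands the job in; it is judged then, once.
Trained networks look in a picture, given as the dict that the camera call returned (one of the last four; its "shot" number tells which), for a name from the list of things; names that differ only in an ending like _2 or _b are one class to them, and where a whole thing is asked for, a point or a joint stands for the part that bears it (a point fixed in the world has none). Each returns a list of dicts, best first, with "confidence" (0 to 1); they miss things now and then, are a little off and sometimes report something else, mostly with a low value. They report only what shows in the picture. A call takes as long as a camera call. They do not tell look-alikes from the thing itself.
- search_frame(picture, thing): "position" ([x, y, z] in mm, in world coordinates, good to about 4 mm: the middle of the surface that is visible of it).
- masks_of(picture, thing): "mask" (384x512 bool, what is visible of it).
- pinpoint(picture, thing): "position" ([x, y, z] in mm, in world coordinates, good to about 4 mm: a listed point, or the origin of a listed thing).
The state is a dict: "clock": time; "joint_positions": joint angles; "qvel": joint speeds; "joint_efforts": joint torques, N m; "tcp_pos": TCP position; "eef_rot": TCP orientation; "force": force on the tool from outside, world axes, zero at the start; "torque": the same for the moment, N m; "finger_gap": opening from 0.0 (shut) to 1.0 (fully open); "gripper_force": force on a finger pad.
Only numpy, scipy, OpenCV 4.12 (cv2) and the standard library are available. Lean on these libraries where they do the work, as an engineer would, in place of code of your own. Each camera call takes 0.05 s, during which the arm holds its last target. There are 200 camera calls.

TASK

Pick up the yellow-handled opener from the black mat, put its steel blade under the front tab of the orange lid and lever that pipette-tip box open until the lid stands about upright or leans back. Then lay the opener flat on the black mat again and let go. The tips are sterile: touch the orange-lidded box with the opener only, and leave the blue-lidded box shut.

Things in the scene. Friction and masses are not known exactly. Their poses are not given: they have to be found in the camera images.
- opener_grip (a point): Loose opener, 0.09 kg, lying flat: yellow handle 95 long x 18 wide x 24 mm high, steel blade 16 wide x 2.5 mm thick out of its front end, undersides level. This is the point to grip: mid-width, half-way up the handle (12 mm above its underside). x points along the tool to the blade, z up. From here the handle runs 65 mm back, 30 mm forward; blade tip 115 mm forward, blade top 9.5 mm lower.
- mat: Black rubber mat, 240 (x) x 140 (y) x 4 mm thick, fixed to the bench, on the left or the right of the boxes. Origin at the centre of its underside, on the bench.
- orange_box: White pipette-tip box with an orange hinged lid, fixed to the bench: 85 (x) x 125 (y) x 60 mm high. Origin: centre of its underside. Its -x side is the front, turned roughly to the robot. Hinge along y at the far top edge, x = +42.5, z = 60.5 mm in the box's frame. The lid is a plate 6 mm thick, its underside at z = 60.5 mm when shut.
- orange_tab (a point): Middle of the front edge, at the underside, of the orange tab by which the lid is lifted (given on the lid, so it moves with it). The tab is 70 mm wide (y), 6 mm thick, and overhangs the box's front wall by 28 mm, from x = -42.5 to x = -70.5 mm in the box's frame, with nothing below it but the bench, 60.5 mm down.
- orange_lid (a joint): Angle of the orange lid in rad: 0 shut, 1.57 upright, 1.9 leaning back at its stop. Stiff hinge: the lid stays at whatever angle it is left; lifting it at the tab takes about 1 N.
- blue_lid (a joint): Angle of the lid of the other tip box, the same box but with a blue lid, which stands beside the orange one (either side) and is to stay shut: 0 shut, grows as it opens.
Things that resemble listed ones, but are neither listed nor needed, are in the scene too. Of the things like the part that bears opener_grip, leave any that is red or turquoise; of the rest the smaller one is meant.

How it is judged (in metres and radians):
On the way, in this order (a step that is already met when the one before it is completed fails the run):
1. the opener is lifting the orange lid (lid past 0.3 rad with the opener against it) (value of joint orange_lid above 0.3 rad and contact force between opener and orange_box above 0.1 N), for 0.05 s.
2. the orange lid is open about upright (past 1.2 rad) (value of joint orange_lid above 1.2 rad), for 0.2 s.
At the end, for the whole second after the job is handed in: The orange lid is open beyond 1.2 rad (about 70 degrees), the blue lid is shut (under 0.15 rad), and the opener lies at rest, underside down within 10 degrees, with its grip point over the black mat and less than 24 mm above the bench (value of joint orange_lid above 1.2 rad and value of joint blue_lid below 0.15 rad and x of opener_grip in the frame of mat between -0.12 and 0.12 m and y of opener_grip in the frame of mat between -0.075 and 0.075 m and height (world z) of opener_grip below 0.024 m and angle between opener_grip's own z axis and vertical below 0.17 rad and linear speed of opener below 0.02 m/s); the robot touches nothing.
It fails at once if the gripper or arm touches the orange-lidded box (contact force between any of the fingers, the arm and orange_box above 1 N).
It fails at once if the blue lid is opened (value of joint blue_lid above 0.15 rad).
It also fails if it takes over 54 s, if anything falls off the work surface, if the arm or the gripper's body presses on something with over 40 N, if the wrist force passes 120 N, or if a joint passes its speed limit or range.

## Working session

There is one attempt and no reset: what is moved stays moved. The work goes in short steps, Python scripts to look and compute and a tool call to move; the robot and the scene stay as the last step left them, time stands still between calls to the robot, and variables do not carry over. Pictures are saved under pics/ and viewed, at most 10 in all, crops included, and the job is handed in when it is done.

Besides the shell and the picture viewer there is one more tool, called after "Request:" in YAML: its name, and indented under it one key for each argument. play_rows: Moves the arm, as the interface text tells. Its arguments: {"type":"object","properties":{"motion":{"type":"array","items":{"type":"array","items":{"type":"number"}}}},"required":["motion"]}

```bash
mkdir -p pics; ls; cat > h.py <<'E'
from workcell import *
import numpy as np, cv2
def save(n,p): cv2.imwrite('pics/'+n,p["frame"])
E
python3 - <<'E'
from h import *
a=camera("scene");b=camera("side")
cv2.imwrite('pics/a.png',np.vstack([a["frame"],b["frame"]])[:, :] if 0 else cv2.resize(np.hstack([a["frame"],b["frame"]]),(800,300)))
save('scene.png',a)
for n,p in(("scene",a),("side",b)):
    print(n,np.round(p["cam_to_world"],2).tolist(),p["fx"])
    for t in("opener_grip","mat","orange_box","orange_tab","orange_lid","blue_lid"):
        for f in(pinpoint,search_frame):
            try: print(t,f.__name__,[(np.round(d["position"]).tolist(),round(d["confidence"],2)) for d in f(p,t)])
            except Exception as e: print(t,f.__name__,e)
print(read_state())
E
```

```text
pics
scene [[0.73, 0.53, -0.44, 978.75], [0.69, -0.55, 0.47, -622.15], [0.01, -0.65, -0.76, 845.85], [0.0, 0.0, 0.0, 1.0]] 381.7236040778942
opener_grip call [([254.0, 232.0, 16.0], 0.95), ([431.0, -315.0, 15.0], 0.83), ([747.0, -263.0, 11.0], 0.81), ([411.0, -584.0, 13.0], 0.57)]
opener_grip call [([419.0, -583.0, 29.0], 0.88), ([745.0, -276.0, 16.0], 0.85), ([449.0, -315.0, 18.0], 0.63), ([271.0, 196.0, 15.0], 0.58)]
mat call [([434.0, -342.0, 3.0], 0.66)]
mat call [([445.0, -353.0, 5.0], 0.92)]
orange_box call [([631.0, -98.0, 0.0], 0.58)]
orange_box call [([639.0, -109.0, 68.0], 0.64)]
orange_tab call [([565.0, -83.0, 58.0], 0.91)]
orange_tab call [([628.0, -98.0, 67.0], 0.64)]
orange_lid call it knows: mat, opener_grip, orange_box, orange_tab
orange_lid call [([625.0, -98.0, 63.0], 0.94)]
blue_lid call it knows: mat, opener_grip, orange_box, orange_tab
blue_lid call []
side [[1.0, -0.03, 0.04, 463.57], [-0.05, -0.61, 0.79, -1117.57], [0.0, -0.79, -0.61, 842.89], [0.0, 0.0, 0.0, 1.0]] 424.2071611891636
opener_grip call [([259.0, 235.0, 15.0], 0.9), ([424.0, -318.0, 21.0], 0.78), 
[... 871 characters left out ...]
   6.23727623e+01, -1.08834654e+00]), 'qvel': array([ 0.02971404, -0.02301101, -0.04901544,  0.08615453, -0.04302876,
       -0.03587002]), 'joint_efforts': array([ 3.00214451e-04, -5.44581449e+01, -2.74055618e+01,  6.44288608e-02,
        1.68045424e-02,  2.22354807e-06]), 'tcp_pos': array([210.06594259, 588.64477721, 222.70734472]), 'eef_rot': array([[-9.41814508e-01,  3.36133058e-01,  2.96181310e-05],
       [ 3.36133059e-01,  9.41814507e-01,  3.92111144e-05],
       [-1.47146337e-05,  4.68852294e-05, -9.99999999e-01]]), 'force': array([ 0.96192585,  0.37485982, -0.38464563]), 'torque': array([-0.0351315 ,  0.00399721, -0.0107866 ]), 'gripper_force': 0.0, 'finger_gap': 1.0030015843123619}
```

View pics/scene.png

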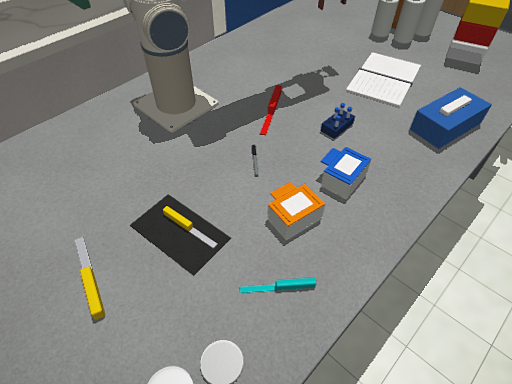

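View pics/a.png

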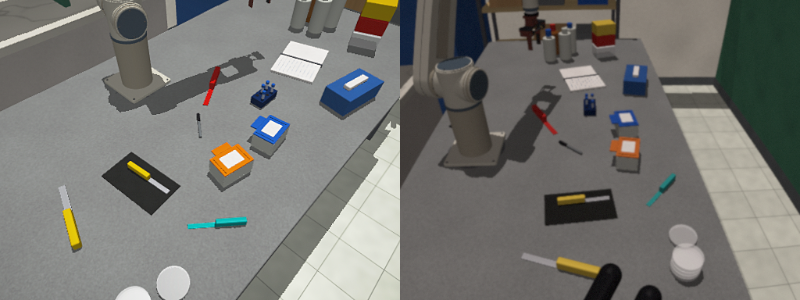

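The smaller yellow opener lies on the black mat at about scene px (190,225), with its blade toward +x. The orange box is at (296,208) with its tab to the upper left. The blue box is at (346,170), and the larger yellow decoy at (90,280). Next I'll fit the exact poses.

```bash
cat >> h.py <<'E'
from scipy.optimize import minimize
def proj(p,P):
    c=np.linalg.inv(p["cam_to_world"]); K=np.array([[p["fx"],0,p["cx"]],[0,p["fy"],p["cy"]],[0,0,1.]])
    return cv2.projectPoints(np.float64(P),cv2.Rodrigues(c[:3,:3])[0],c[:3,3],K,np.float64(p["D"]))[0][:,0]
def box(x0,x1,y0,y1,z0,z1): return np.array([[x,y,z] for x in(x0,x1) for y in(y0,y1) for z in(z0,z1)],float)
HANDLE=[box(-65,30,-9,9,4,28)]
LID=[box(-42.5,42.5,-62.5,62.5,60.5,66.5),box(-70.5,-42.5,-35,35,60.5,66.5)]
def place(B,q): c,s=np.cos(q[2]),np.sin(q[2]); return B@np.array([[c,-s,0],[s,c,0],[0,0,1]]).T+[q[0],q[1],0]
def render(p,parts,q,S=4):
    im=np.zeros((384*S,512*S),np.uint8)
    for B in parts:
        h=cv2.convexHull(np.float32((proj(p,place(B,q))+.5)*S-.5))
        cv2.fillConvexPoly(im,np.int32(np.round(h*16)),255,shift=4)
    return cv2.resize(im,(512,384),interpolation=cv2.INTER_AREA)/255.
def colmask(p,lo,hi,q):
    hsv=cv2.cvtColor(p["frame"],cv2.COLOR_BGR2HSV); m=cv2.inRange(hsv,lo,hi)
    n,l,st,ce=cv2.connectedComponentsWithStats(m); u=proj(p,[[q[0],q[1],30]])[0]
    k=min((i for i in range(1,n) if st[i,4]>60),key=lambda i:np.hypot(*(ce[i]-u)))
    cs,_=cv2.findContours(np.uint8(l==k),cv2.RETR_EXTERNAL,cv2.CHAIN_APPROX_NONE)
    return cv2.drawContours(np.zeros(m.shape,np.uint8),cs,-1,1,-1).astype(float)
YEL=((21,110,70),(35,255,255)); ORA=((5,110,70),(20,255,255))
def fit(ps,parts,col,q):
    ms=[colmask(p,*col,q) for p in ps]
    f=lambda v:sum(((render(p,parts,v*[1,1,.02])-m)**2).sum()/m.sum() for p,m in zip(ps,ms))
    v=np.array(q)/[1,1,.02]
    for d in(6,2): v=minimize(f,v,method='Nelder-Mead',options=dict(initial_simplex=v+np.vstack([np.zeros(3),np.eye(3)*d]),xatol=.05,fatol=1e-4)).x
    return v*[1,1,.02],f(v),[m.sum() for m in ms]
E
python3 - <<'E'
from h import *
a=camera("scene");b=camera("side")
for ps in([a],[b],[a,b]):
    print(fit(ps,HANDLE,YEL,[427,-317,-.2]),fit(ps,LID,ORA,[628,-97,-.24]))
E
```

```text
(array([ 4.26749051e+02, -3.21684411e+02,  1.07041138e-01]), np.float64(0.051059123365710814), [np.float64(318.0)]) (array([ 6.31595682e+02, -9.81198699e+01, -2.03538538e-01]), np.float64(0.03080964659168894), [np.float64(1465.0)])
(array([ 4.26842918e+02, -3.19078353e+02,  1.14002287e-01]), np.float64(0.04966100432576274), [np.float64(382.0)]) (array([ 6.31054794e+02, -9.59641835e+01, -1.97502642e-01]), np.float64(0.021981637971092573), [np.float64(882.0)])
(array([ 4.26701813e+02, -3.20799872e+02,  1.06735366e-01]), np.float64(0.1456162263241965), [np.float64(318.0), np.float64(382.0)]) (array([ 6.31207181e+02, -9.70743140e+01, -2.00674432e-01]), np.float64(0.05945516260888794), [np.float64(1465.0), np.float64(882.0)])
```

```bash
cat >> h.py <<'E'
from scipy.spatial.transform import Rotation as Ro
def rows(wps,c,P=None,R=None,dec=3):
    """wps: (pos mm, R, nrows); prints rows in tool axes, tracking rounded command"""
    s=read_state(); P=np.array(s["tcp_pos"] if P is None else P,float); R=np.array(s["eef_rot"] if R is None else R)
    n0=0; out=[]
    for p,Rt,n in wps:
        for k in range(n):
            f=1/(n-k); d=np.round(R.T@((np.array(p)-P)*f)/1000,dec+1); w=np.round(Ro.from_matrix(R.T@Rt).as_rotvec()*f,dec)
            out.append([*d.tolist(),*w.tolist(),c]); P=P+R@d*1000; R=R@Ro.from_rotvec(w).as_matrix()
    for i in range(0,len(out),8): print(str(out[i:i+8]).replace('-0.0,','0,').replace('0.0,','0,'))
    print('max',np.abs(np.array(out)[:,:6]).max(0),P); return P,R
def down(yaw,pitch=0):
    "tool down, tool x at yaw; pitch>0 raises tool x"
    return Ro.from_euler('z',yaw).as_matrix()@np.diag([1.,-1,-1])@Ro.from_euler('y',pitch).as_matrix()
E
python3 - <<'E'
from h import *
R0=read_state()["eef_rot"]
Rm=R0@Ro.from_euler('z',1.345).as_matrix()
rows([((460,130,210),Rm,12),((427,-320.5,160),down(.108),12)],0)
E
```

```text
[[-0.0325, -0.029, 0.0011, 0, 0, 0.112, 0], [-0.0355, -0.0252, 0.0011, 0, 0, 0.112, 0], [-0.0381, -0.0211, 0.001, 0, 0, 0.112, 0], [-0.0402, -0.0167, 0.0011, 0, 0, 0.112, 0], [-0.0418, -0.0121, 0.001, 0, 0, 0.112, 0], [-0.0429, -0.0073, 0.0011, 0, 0, 0.112, 0], [-0.0435, -0.0025, 0.001, 0, 0, 0.112, 0], [-0.0434, 0.0024, 0.0011, 0, 0, 0.112, 0]]
[[-0.0429, 0.0073, 0.001, 0, 0, 0.112, 0], [-0.0418, 0.012, 0.0011, 0, 0, 0.112, 0], [-0.0402, 0.0166, 0.001, 0, 0, 0.113, 0], [-0.0382, 0.021, 0.0011, 0, 0, 0.112, 0], [-0.0376, 0.0017, 0.0042, 0, 0, 0.112, 0], [-0.0372, 0.0058, 0.0042, 0, 0, 0.112, 0], [-0.0363, 0.01, 0.0042, 0, 0, 0.112, 0], [-0.035, 0.014, 0.0042, 0, 0, 0.112, 0]]
[[-0.0332, 0.0178, 0.0041, 0, 0, 0.112, 0], [-0.031, 0.0214, 0.0042, 0, 0, 0.112, 0], [-0.0284, 0.0247, 0.0041, 0, 0, 0.112, 0], [-0.0254, 0.0277, 0.0042, 0, 0, 0.112, 0], [-0.0222, 0.0304, 0.0041, 0, 0, 0.112, 0], [-0.0187, 0.0327, 0.0042, 0, 0, 0.113, 0], [-0.0149, 0.0345, 0.0041, 0, 0, 0.112, 0], [-0.0109, 0.036, 0.0042, 0, 0, 0.113, 0]]
max [0.0435 0.036  0.0042 0.     0.     0.113 ] [ 426.95518233 -320.52671433  159.96640556]
```

Request:
play_rows:
  motion:
    - [-0.0325,-0.029,0.001,0,0,0.112,0]
    - [-0.0355,-0.025,0.001,0,0,0.112,0]
    - [-0.038,-0.021,0.001,0,0,0.112,0]
    - [-0.04,-0.0165,0.001,0,0,0.112,0]
    - [-0.042,-0.012,0.001,0,0,0.112,0]
    - [-0.043,-0.007,0.001,0,0,0.112,0]
    - [-0.0435,-0.0025,0.001,0,0,0.112,0]
    - [-0.0435,0.0025,0.001,0,0,0.112,0]

```text
clock: 2.2
tcp_pos: [377.9, 282.2, 214.9]
eef_rot: [[-0.323, 0.947, 0.001], [0.947, 0.323, 0.0], [0.0, 0.001, -1.0]]
force: [0.5, -0.5, -0.1]
finger_gap: 1.0
gripper_force: 0.0
```

Request:
play_rows:
  motion:
    - [-0.043,0.007,0.001,0,0,0.112,0]
    - [-0.042,0.012,0.001,0,0,0.112,0]
    - [-0.04,0.0165,0.001,0,0,0.113,0]
    - [-0.038,0.021,0.001,0,0,0.112,0]
    - [-0.0375,0.002,0.004,0,0,0.112,0]
    - [-0.037,0.006,0.004,0,0,0.112,0]
    - [-0.0365,0.01,0.004,0,0,0.112,0]
    - [-0.035,0.014,0.004,0,0,0.112,0]

```text
clock: 3.2
tcp_pos: [449.8, -20.9, 194.8]
eef_rot: [[0.538, 0.843, 0.001], [0.843, -0.538, -0.0], [0.0, 0.0, -1.0]]
force: [-0.2, 1.0, -0.0]
finger_gap: 1.001
gripper_force: 0.0
```

Request:
play_rows:
  motion:
    - [-0.033,0.018,0.004,0,0,0.112,0]
    - [-0.031,0.0215,0.004,0,0,0.112,0]
    - [-0.0285,0.0245,0.004,0,0,0.112,0]
    - [-0.0255,0.0275,0.004,0,0,0.112,0]
    - [-0.022,0.0305,0.004,0,0,0.112,0]
    - [-0.0185,0.0325,0.004,0,0,0.113,0]
    - [-0.015,0.0345,0.004,0,0,0.112,0]
    - [-0.011,0.036,0.004,0,0,0.113,0]

```text
clock: 4.2
tcp_pos: [427.8, -320.9, 162.7]
eef_rot: [[0.995, 0.104, 0.0], [0.104, -0.995, -0.0], [0.0, 0.0, -1.0]]
force: [0.5, 0.6, -0.3]
finger_gap: 1.0
gripper_force: 0.0
```

```bash
python3 - <<'E'
from h import *
w=camera("wrist"); save('w1.png',w)
q,e,n=fit([w],HANDLE,YEL,[427,-320.5,.108]); print(q,e,n)
s=read_state(); print(s["tcp_pos"])
rows([((q[0],q[1],60),down(q[2]),8),((q[0],q[1],7.5),down(q[2]),8)],0)
E
```

```text
[ 4.25426744e+02 -3.21374531e+02  1.09651365e-01] 0.029243049277651353 [np.float64(1332.0)]
[ 428.09150961 -324.64603869  162.5937317 ]
[[-0.0003, -0.0005, 0.0128, 0, 0, -0.001, 0], [-0.0003, -0.0005, 0.0128, 0, 0, -0.001, 0], [-0.0003, -0.0005, 0.0128, 0, 0, -0.002, 0], [-0.0003, -0.0005, 0.0128, 0.001, 0, -0.001, 0], [-0.0003, -0.0004, 0.0128, 0, 0, -0.002, 0], [-0.0003, -0.0005, 0.0129, 0.001, 0, -0.001, 0], [-0.0003, -0.0004, 0.0128, 0, -0.001, -0.002, 0], [-0.0003, -0.0004, 0.0129, 0.001, 0, -0.001, 0]]
[[0, 0, 0.0066, 0, 0, 0, 0], [0, 0, 0.0066, 0, 0, 0, 0], [0, 0, 0.0065, 0, 0, 0, 0], [0, 0, 0.0066, 0, 0, 0, 0], [0, 0, 0.0065, 0, 0, 0, 0], [0, 0, 0.0066, 0, 0, 0, 0], [0, 0, 0.0065, 0, 0, 0, 0], [0, 0, 0.0066, 0, 0, 0, 0]]
max [0.0003 0.0005 0.0129 0.001  0.001  0.002 ] [ 425.44304468 -321.39625979    7.48403225]
```

View pics/w1.png

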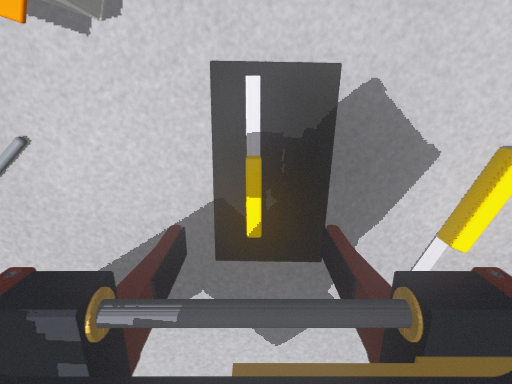

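Request:
play_rows:
  motion:
    - [-0.0003,-0.0005,0.013,0,0,-0.0015,0]
    - [-0.0003,-0.0005,0.013,0,0,-0.0015,0]
    - [-0.0003,-0.0005,0.013,0,0,-0.0015,0]
    - [-0.0003,-0.0005,0.013,0,0,-0.0015,0]
    - [-0.0003,-0.0005,0.013,0,0,-0.0015,0]
    - [-0.0003,-0.0005,0.013,0,0,-0.0015,0]
    - [-0.0003,-0.0005,0.013,0,0,-0.0015,0]
    - [0,0,0,0,0,0,0]

```text
clock: 5.25
tcp_pos: [424.7, -315.8, 70.5]
eef_rot: [[0.993, 0.118, -0.002], [0.118, -0.993, 0.001], [-0.002, -0.002, -1.0]]
force: [-0.3, -0.5, 0.3]
finger_gap: 0.999
gripper_force: 0.0
```

```bash
python3 - <<'E'
from h import *
w=camera("wrist")
q,e,n=fit([w],HANDLE,YEL,[426,-321,.108]); print(q,e,n)
s=read_state(); print(s["tcp_pos"],s["qvel"])
R=s["eef_rot"]; print(R.T@(np.array([q[0],q[1],7.5])-s["tcp_pos"]), Ro.from_matrix(R.T@down(.109)).as_rotvec())
E
```

```text
[ 4.25209571e+02 -3.21401289e+02  1.11345408e-01] 0.03173556566138171 [np.float64(2482.0)]
[ 425.14624835 -316.08293784   71.14709194] [-0.08308951 -0.97687238 -0.57121786 -0.20633432  0.25648938  0.04555361]
[-0.51460142  5.33787089 63.64340893] [-0.00076942  0.00079028  0.00927307]
```

Request:
play_rows:
  motion:
    - [0,0.0013,0.009,0,0,0.0023,0]
    - [0,0.0013,0.009,0,0,0.0023,0]
    - [0,0.0013,0.009,0,0,0.0023,0]
    - [0,0.0013,0.009,0,0,0.0023,0]
    - [0,0,0.009,0,0,0,0]
    - [0,0,0.009,0,0,0,0]
    - [0,0,0.009,0,0,0,0]
    - [0,0,0,0,0,0,0]

```text
clock: 6.3
tcp_pos: [425.6, -321.0, 7.9]
eef_rot: [[0.994, 0.109, -0.001], [0.109, -0.994, 0.001], [-0.001, -0.001, -1.0]]
force: [0.6, -0.5, 0.5]
finger_gap: 1.0
gripper_force: 0.0
```

Request:
play_rows:
  motion:
    - [0,0,0,0,0,0,255]
    - [0,0,0,0,0,0,255]
    - [0,0,0,0,0,0,255]
    - [0,0,0,0,0,0,255]
    - [0,0,0,0,0,0,255]
    - [0,0,0,0,0,0,255]
    - [0,0,0,0,0,0,255]
    - [0,0,0,0,0,0,255]

```text
clock: 7.3
tcp_pos: [426.0, -321.4, 8.7]
eef_rot: [[0.994, 0.109, -0.0], [0.109, -0.994, 0.0], [-0.0, -0.0, -1.0]]
force: [0.1, -0.4, 0.3]
finger_gap: 0.201
gripper_force: 30.0
```

```bash
python3 - <<'E'
from h import *
rows([((426,-321.4,110),down(.109),4),((405.8,-51.2,110),down(-.2),9),((405.8,-51.2,52),down(-.2),3)],255)
E
```

```text
[[0, 0, -0.0253, 0, 0, 0, 255], [0, 0, -0.0253, 0, 0, 0, 255], [0, 0, -0.0254, 0, 0, 0, 255], [0, 0, -0.0253, 0, 0, 0, 255], [0.001, -0.0301, 0, 0, 0, 0.034, 255], [0, -0.0301, 0, 0, 0, 0.034, 255], [-0.001, -0.0301, 0, 0, 0, 0.034, 255], [-0.002, -0.03, 0, 0, 0, 0.035, 255]]
[[-0.0031, -0.03, 0, 0, 0, 0.034, 255], [-0.0041, -0.0298, 0, 0, 0, 0.035, 255], [-0.0051, -0.0297, 0, 0, 0, 0.034, 255], [-0.0061, -0.0295, 0, 0, 0, 0.035, 255], [-0.0072, -0.0292, 0, 0, 0, 0.034, 255], [0, 0, 0.0193, 0, 0, 0, 255], [0, 0, 0.0193, 0, 0, 0, 255], [0, 0, 0.0194, 0, 0, 0, 255]]
max [0.0072 0.0301 0.0254 0.     0.     0.035 ] [405.80678715 -51.19696193  51.97680911]
```

Request:
play_rows:
  motion:
    - [0,0,-0.0255,0,0,0,255]
    - [0,0,-0.0255,0,0,0,255]
    - [0,0,-0.0255,0,0,0,255]
    - [0,0,-0.025,0,0,0,255]
    - [0.001,-0.03,0,0,0,0.034,255]
    - [0,-0.03,0,0,0,0.034,255]
    - [-0.001,-0.03,0,0,0,0.034,255]
    - [-0.002,-0.03,0,0,0,0.035,255]

```text
clock: 8.3
tcp_pos: [416.7, -200.7, 110.2]
eef_rot: [[1.0, -0.029, -0.0], [-0.029, -1.0, 0.0], [-0.0, -0.0, -1.0]]
force: [-0.2, 0.6, -0.8]
finger_gap: 0.199
gripper_force: 30.0
```

Request:
play_rows:
  motion:
    - [-0.003,-0.03,0,0,0,0.034,255]
    - [-0.004,-0.03,0,0,0,0.035,255]
    - [-0.005,-0.03,0,0,0,0.034,255]
    - [-0.006,-0.0295,0,0,0,0.035,255]
    - [-0.007,-0.029,0,0,0,0.034,255]
    - [0,0,0.019,0,0,0,255]
    - [0,0,0.0195,0,0,0,255]
    - [0,0,0.0195,0,0,0,255]

```text
clock: 9.3
tcp_pos: [406.6, -51.1, 51.7]
eef_rot: [[0.98, -0.198, 0.001], [-0.198, -0.98, -0.0], [0.001, -0.0, -1.0]]
force: [-0.4, -0.2, -1.1]
finger_gap: 0.202
gripper_force: 30.0
```

Request:
play_rows:
  motion:
    - [0,0,0,0,0,0,255]
    - [0,0,0,0,0,0,255]
    - [0,0,0,0,0,0,255]
    - [0,0,0,0,0,0,255]
    - [0,0,0,0,0,0,255]
    - [0,0,0,0,0,0,255]
    - [0,0,0,0,0,0,255]
    - [0,0,0,0,0,0,255]

```text
clock: 10.3
tcp_pos: [406.5, -51.3, 52.2]
eef_rot: [[0.98, -0.199, -0.0], [-0.199, -0.98, -0.0], [-0.0, 0.0, -1.0]]
force: [0.2, 0.0, -0.5]
finger_gap: 0.206
gripper_force: 30.0
```

```bash
python3 - <<'E'
from h import *
w=camera("wrist");b=camera("side");a=camera("scene")
print(read_state()["tcp_pos"],read_state()["eef_rot"])
im=b["frame"][100:300,180:400]; 
cv2.imwrite('pics/v2.png',np.hstack([cv2.resize(w["frame"],(400,300)),cv2.resize(im,(330,300),interpolation=cv2.INTER_CUBIC)]))
for ps in([w],[a,b]):
  try: print(fit(ps,LID,ORA,[631,-97,-.2]))
  except Exception as e: print(e)
print([(np.round(d["position"]).tolist(),round(d["confidence"],2)) for p in(b,a) for d in pinpoint(p,"opener_grip")])
E
```

```text
[406.45034801 -51.27974199  52.14515558] [[ 9.80076679e-01 -1.98619478e-01 -7.85193529e-05]
 [-1.98619478e-01 -9.80076682e-01  1.39237874e-05]
 [-7.97205223e-05  1.94909352e-06 -9.99999997e-01]]
(array([ 6.31e+02, -9.70e+01, -2.00e-01]), np.float64(1.0), [np.float64(481.0)])
(array([ 6.31028718e+02, -9.66599762e+01, -1.95903312e-01]), np.float64(0.060478803900573766), [np.float64(1464.0), np.float64(882.0)])
[([260.0, 233.0, 14.0], 0.9), ([406.0, -48.0, 63.0], 0.76), ([406.0, -581.0, 14.0], 0.75), ([750.0, -265.0, 12.0], 0.72), ([748.0, -263.0, 11.0], 0.96), ([411.0, -580.0, 15.0], 0.81), ([411.0, -49.0, 60.0], 0.79), ([252.0, 230.0, 11.0], 0.74)]
```

View pics/v2.png

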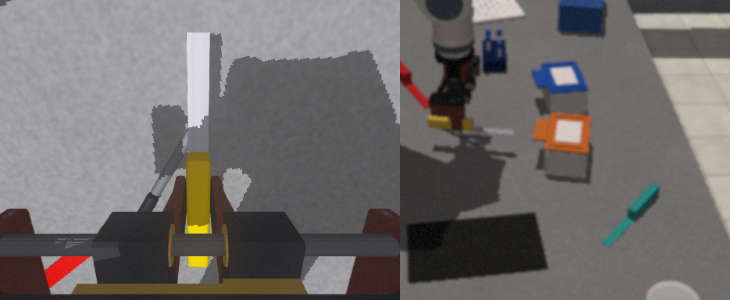

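The opener is held straight, and in the side view its tip at about (255,188) is just short of the tab. I'll check it for droop and compute the insertion.

```bash
python3 - <<'E'
from h import *
b=camera("side");w=camera("wrist");s=read_state();R=s["eef_rot"]
for d in(0,.06,.12):
    t=s["tcp_pos"]+R@np.array([115*np.cos(d),0,-7.3+9.5+115*np.sin(d)]); print(d,t,proj(b,[t])[0],proj(w,[t])[0])
q=np.array([631.1,-97,-.199]); B=lambda x,z:[*(q[:2]+x*np.array([np.cos(q[2]),np.sin(q[2])])),z]
Rt=down(-.199)
P=[(B(-168,52),Rt,8)]
x0=-168+.0; r=np.hypot(42.5+53,0)
th=np.linspace(0,1.62,25)[1:]
P+=[(B(-168,62),Rt,4)]
for t in th: P.append((B(42.5-95.5*np.cos(t)-115, 62+95.5*np.sin(t)),Rt,1))
rows(P,255)
E
```

```text
0 [519.1395705  -74.11305331  49.94469077] [255.0880105  187.81482138] [251.87019421  41.24461054]
0.06 [518.93612809 -74.07189927  43.04884882] [255.01277225 189.57947363] [251.95768076  44.427771  ]
0.12 [518.3277838  -73.9487094   36.17786197] [254.80679537 191.31393825] [252.03886996  48.13593195]
[[0.0077, 0, 0, 0, 0, 0, 255], [0.0077, 0.0001, 0, 0, 0, 0, 255], [0.0076, 0, 0, 0, 0, 0, 255], [0.0077, 0.0001, 0, 0, 0, 0, 255], [0.0076, 0, 0, 0, 0, 0, 255], [0.0077, 0.0001, 0, 0, 0, 0, 255], [0.0076, 0, 0.0001, 0, 0, 0, 255], [0.0077, 0.0001, 0, 0, 0, -0.001, 255]]
[[0, 0, -0.0025, 0, 0, 0, 255], [0, 0, -0.0025, 0, 0, 0, 255], [0, 0, -0.0025, 0, 0, 0, 255], [0, 0, -0.0025, 0, 0, 0, 255], [0.0002, 0, -0.0064, 0, 0, 0, 255], [0.0006, 0, -0.0064, 0, 0, 0, 255], [0.0011, 0, -0.0064, 0, 0, 0, 255], [0.0015, 0, -0.0062, 0, 0, 0, 255]]
[[0.002, 0, -0.0062, 0, 0, 0, 255], [0.0023, 0, -0.006, 0, 0, 0, 255], [0.0027, 0, -0.0058, 0, 0, 0, 255], [0.0032, 0, -0.0057, 0, 0, 0, 255], [0.0035, 0, -0.0054, 0, 0, 0, 255], [0.0038, 0, -0.0051, 0, 0, 0, 255], [0.0042, 0, -0.0049, 0, 0, 0, 255], [0.0045, 0, -0.0046, 0, 0, 0, 255]]
[[0.0048, 0, -0.0043, 0, 0, 0, 255], [0.0051, 0, -0.004, 0, 0, 0, 255], [0.0054, 0, -0.0036, 0, 0, 0, 255], [0.0056, 0, -0.0032, 0, 0, 0, 255], [0.0057, 0, -0.0028, 0, 0, 0, 255], [0.006, 0, -0.0025, 0, 0, 0, 255], [0.0061, 0, -0.002, 0, 0, 0, 255], [0.0063, 0, -0.0016, 0, 0, 0, 255]]
[[0.0063, 0, -0.0012, 0, 0, 0, 255], [0.0064, 0, -0.0008, 0, 0, 0, 255], [0.0064, 0, -0.0003, 0, 0, 0, 255], [0.0065, 0, 0.0001, 0, 0, 0, 255]]
max [0.0077 0.0001 0.0064 0.     0.     0.001 ] [564.66374734 -83.64141427 157.34047691]
```

Request:
play_rows:
  motion:
    - [0.0077,0,0,0,0,0,255]
    - [0.0077,0,0,0,0,0,255]
    - [0.0077,0,0,0,0,0,255]
    - [0.0077,0,0,0,0,0,255]
    - [0.0077,0,0,0,0,0,255]
    - [0.0077,0,0,0,0,0,255]
    - [0.0077,0,0,0,0,0,255]
    - [0.0075,0,0,0,0,0,255]

```text
clock: 11.65
tcp_pos: [467.1, -63.6, 52.2]
eef_rot: [[0.98, -0.199, -0.0], [-0.199, -0.98, 0.0], [-0.0, -0.0, -1.0]]
force: [-0.4, -0.4, -0.4]
finger_gap: 0.201
gripper_force: 30.0
```

Request:
play_rows:
  motion:
    - [0,0,-0.0025,0,0,0,255]
    - [0,0,-0.0025,0,0,0,255]
    - [0,0,-0.0025,0,0,0,255]
    - [0,0,-0.0025,0,0,0,255]
    - [0.0002,0,-0.0064,0,0,0,255]
    - [0.0006,0,-0.0064,0,0,0,255]
    - [0.001,0,-0.0064,0,0,0,255]
    - [0.0015,0,-0.0062,0,0,0,255]

```text
clock: 12.65
tcp_pos: [469.8, -64.1, 88.0]
eef_rot: [[0.98, -0.199, -0.0], [-0.199, -0.98, 0.0], [-0.0, 0.0, -1.0]]
force: [0.2, 0.5, -1.8]
finger_gap: 0.203
gripper_force: 30.0
```

```bash
python3 - <<'E'
from h import *
b=camera("side");a=camera("scene");w=camera("wrist");s=read_state();print(s["tcp_pos"],s["force"],s["torque"],s["eef_rot"])
cv2.imwrite('pics/v3.png',np.hstack([cv2.resize(p[100:250,220:370] if i==1 else p[140:260,220:340] if i==0 else p,(300,300) if i<2 else (200,300),interpolation=cv2.INTER_CUBIC) for i,p in enumerate([a["frame"],b["frame"],w["frame"]])]))
E
```

```text
[470.47933869 -64.23735887  88.05778142] [-0.19163692 -1.02948767 -1.4225274 ] [-0.00826694  0.16587743  0.01341799] [[ 9.80093282e-01 -1.98532513e-01  1.41418640e-03]
 [-1.98532340e-01 -9.80094302e-01 -2.63664573e-04]
 [ 1.43838202e-03 -2.23458582e-05 -9.99998965e-01]]
```

View pics/v3.png

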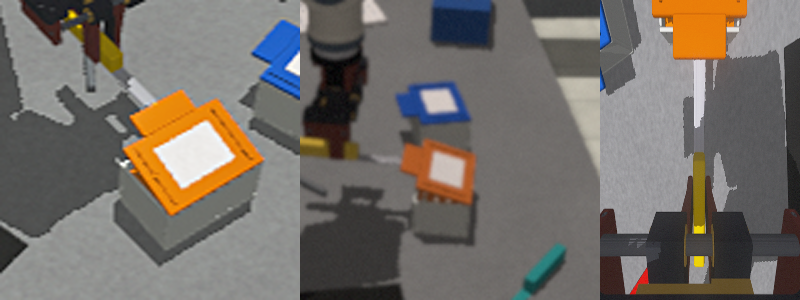

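The lid is lifting: the tab is raised and the blade sits centrally beneath it, at about (700,60) in the wrist panel. I'll continue the arc.

Request:
play_rows:
  motion:
    - [0.002,0,-0.0062,0,0,0,255]
    - [0.0023,0,-0.006,0,0,0,255]
    - [0.0027,0,-0.0058,0,0,0,255]
    - [0.003,0,-0.0057,0,0,0,255]
    - [0.0035,0,-0.0054,0,0,0,255]
    - [0.0038,0,-0.005,0,0,0,255]
    - [0.0042,0,-0.005,0,0,0,255]
    - [0.0045,0,-0.0046,0,0,0,255]

```text
clock: 13.8
tcp_pos: [495.7, -69.4, 131.6]
eef_rot: [[0.98, -0.199, 0.0], [-0.199, -0.98, -0.0], [0.0, 0.0, -1.0]]
force: [-1.1, -0.0, -1.0]
finger_gap: 0.203
gripper_force: 30.0
```

Request:
play_rows:
  motion:
    - [0.0048,0,-0.0043,0,0,0,255]
    - [0.005,0,-0.004,0,0,0,255]
    - [0.0054,0,-0.0036,0,0,0,255]
    - [0.0056,0,-0.0032,0,0,0,255]
    - [0.0057,0,-0.0028,0,0,0,255]
    - [0.006,0,-0.0025,0,0,0,255]
    - [0.006,0,-0.002,0,0,0,255]
    - [0.0063,0,-0.0016,0,0,0,255]

```text
clock: 14.8
tcp_pos: [539.6, -78.3, 155.4]
eef_rot: [[0.98, -0.199, -0.0], [-0.199, -0.98, -0.0], [-0.0, 0.0, -1.0]]
force: [-0.9, -0.1, -1.1]
finger_gap: 0.204
gripper_force: 30.0
```

```bash
python3 - <<'E'
from h import *
b=camera("side");a=camera("scene");w=camera("wrist");s=read_state();print(s["tcp_pos"],s["force"],s["torque"],s["eef_rot"])
cv2.imwrite('pics/v4.png',np.hstack([cv2.resize(p[100:250,220:370] if i==1 else p[140:260,220:340] if i==0 else p,(300,300) if i<2 else (200,300),interpolation=cv2.INTER_CUBIC) for i,p in enumerate([a["frame"],b["frame"],w["frame"]])]))
E
```

```text
[539.94959928 -78.29041224 155.42765112] [-0.17441799 -0.30216276 -0.60281349] [-0.00260979  0.15417989 -0.01232358] [[ 9.80093158e-01 -1.98535832e-01  9.61609912e-04]
 [-1.98535774e-01 -9.80093629e-01 -1.56097784e-04]
 [ 9.73458752e-04 -3.79235977e-05 -9.99999525e-01]]
```

View pics/v4.png

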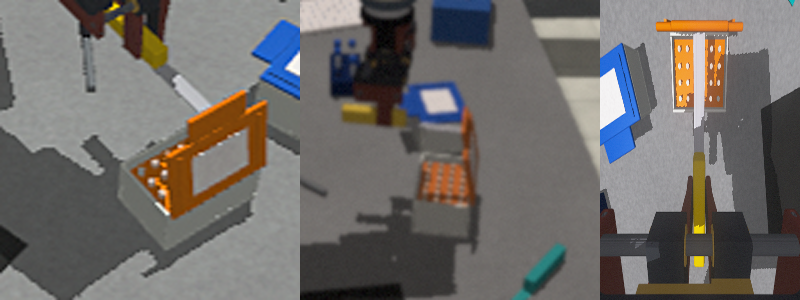

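Request:
play_rows:
  motion:
    - [0.0063,0,-0.0012,0,0,0,255]
    - [0.0064,0,-0.0008,0,0,0,255]
    - [0.0064,0,0,0,0,0,255]
    - [0.0064,0,0,0,0,0,255]
    - [0.0064,0,0,0,0,0,255]
    - [0.0064,0,0,0,0,0,255]
    - [0,0,0,0,0,0,255]
    - [0,0,0,0,0,0,255]

```text
clock: 15.95
tcp_pos: [576.9, -85.8, 157.3]
eef_rot: [[0.98, -0.199, 0.0], [-0.199, -0.98, -0.0], [0.0, 0.0, -1.0]]
force: [-0.2, 0.2, -0.9]
finger_gap: 0.203
gripper_force: 30.0
```

Request:
play_rows:
  motion:
    - [-0.015,0,0,0,0,0,255]
    - [-0.02,0,0,0,0,0,255]
    - [-0.025,0,0,0,0,0,255]
    - [-0.025,0,0,0,0,0,255]
    - [-0.025,0,0,0,0,0,255]
    - [-0.025,0,0,0,0,0,255]
    - [-0.02,0,0,0,0,0,255]
    - [0,0,0,0,0,0,255]

```text
clock: 16.95
tcp_pos: [422.8, -54.6, 157.3]
eef_rot: [[0.98, -0.198, -0.001], [-0.198, -0.98, 0.0], [-0.001, 0.0, -1.0]]
force: [0.3, 0.8, -0.6]
finger_gap: 0.2
gripper_force: 30.0
```

```bash
python3 - <<'E'
from h import *
b=camera("side");a=camera("scene");w=camera("wrist");s=read_state();print(s["tcp_pos"])
cv2.imwrite('pics/v5.png',np.hstack([cv2.resize(p[100:250,220:370] if i==1 else p[140:260,220:340] if i==0 else p,(300,300) if i<2 else (200,300),interpolation=cv2.INTER_CUBIC) for i,p in enumerate([a["frame"],b["frame"],w["frame"]])]))
rows([((425.5,-321.4,120),down(.109),10),((425.5,-321.4,40),down(.109),6),((425.5,-321.4,10),down(.109),8)],255)
E
```

```text
[425.6914471  -55.14795739 157.6161175 ]
[[0.0053, 0.0261, 0.0038, 0, 0, -0.031, 255], [0.0044, 0.0262, 0.0038, 0, 0, -0.031, 255], [0.0036, 0.0264, 0.0038, 0, 0, -0.031, 255], [0.0028, 0.0265, 0.0038, 0, 0, -0.031, 255], [0.002, 0.0265, 0.0037, 0, 0, -0.031, 255], [0.0012, 0.0266, 0.0038, 0, 0, -0.031, 255], [0.0004, 0.0266, 0.0037, 0, 0, -0.031, 255], [-0.0005, 0.0266, 0.0038, 0, 0, -0.031, 255]]
[[-0.0013, 0.0266, 0.0037, 0, -0.001, -0.03, 255], [-0.0021, 0.0266, 0.0038, 0, 0, -0.031, 255], [0, 0, 0.0133, 0, 0, 0, 255], [0, 0, 0.0133, 0, 0, 0, 255], [0, 0, 0.0133, 0, 0, 0, 255], [0, 0, 0.0134, 0, 0, 0, 255], [0, 0, 0.0133, 0, 0, 0, 255], [0, 0, 0.0134, 0, 0, 0, 255]]
[[0, 0, 0.0037, 0, 0, 0, 255], [0, 0, 0.0038, 0, 0, 0, 255], [0, 0, 0.0037, 0, 0, 0, 255], [0, 0, 0.0038, 0, 0, 0, 255], [0, 0, 0.0037, 0, 0, 0, 255], [0, 0, 0.0038, 0, 0, 0, 255], [0, 0, 0.0037, 0, 0, 0, 255], [-0.0001, 0, 0.0038, 0, 0, 0, 255]]
max [0.0053 0.0266 0.0134 0.     0.001  0.031 ] [ 425.46065521 -321.4169666     9.98089471]
```

View pics/v5.png

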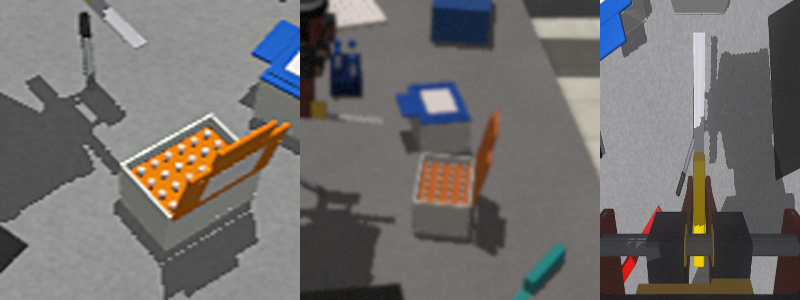

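The lid leans back past upright, the blue lid is shut, and the opener is still straight in the grip. I'll return it to the mat.

Request:
play_rows:
  motion:
    - [0.005,0.026,0.0038,0,0,-0.031,255]
    - [0.0044,0.026,0.0038,0,0,-0.031,255]
    - [0.0036,0.0265,0.0038,0,0,-0.031,255]
    - [0.0028,0.0265,0.0038,0,0,-0.031,255]
    - [0.002,0.0265,0.0038,0,0,-0.031,255]
    - [0.0012,0.0265,0.0038,0,0,-0.031,255]
    - [0.0004,0.0265,0.0038,0,0,-0.031,255]
    - [-0.0005,0.0265,0.0038,0,0,-0.031,255]

```text
clock: 18.1
tcp_pos: [425.2, -268.8, 126.6]
eef_rot: [[0.999, 0.049, 0.001], [0.049, -0.999, -0.0], [0.0, 0.0, -1.0]]
force: [-0.4, -0.5, -1.0]
finger_gap: 0.202
gripper_force: 30.0
```

Request:
play_rows:
  motion:
    - [-0.0013,0.0265,0.0038,0,0,-0.031,255]
    - [-0.002,0.0265,0.0038,0,0,-0.031,255]
    - [0,0,0.0133,0,0,0,255]
    - [0,0,0.0133,0,0,0,255]
    - [0,0,0.0133,0,0,0,255]
    - [0,0,0.0133,0,0,0,255]
    - [0,0,0.0133,0,0,0,255]
    - [0,0,0,0,0,0,255]

```text
clock: 19.1
tcp_pos: [424.0, -319.8, 51.6]
eef_rot: [[0.994, 0.11, -0.002], [0.11, -0.994, 0.001], [-0.002, -0.002, -1.0]]
force: [-0.4, 0.7, -0.8]
finger_gap: 0.201
gripper_force: 30.0
```

Request:
play_rows:
  motion:
    - [0,0,0,0,0,0,255]
    - [0,0,0,0,0,0,255]
    - [0,0,0,0,0,0,255]
    - [0,0,0,0,0,0,255]
    - [0,0,0.003,0,0,0,255]
    - [0,0,0.003,0,0,0,255]
    - [0,0,0,0,0,0,255]
    - [0,0,0,0,0,0,255]

```text
clock: 20.1
tcp_pos: [424.5, -320.4, 46.7]
eef_rot: [[0.994, 0.11, -0.0], [0.11, -0.994, 0.0], [-0.0, -0.0, -1.0]]
force: [0.4, -0.6, -0.4]
finger_gap: 0.205
gripper_force: 30.0
```

Request:
play_rows:
  motion:
    - [0,0,0.008,0,0,0,255]
    - [0,0,0.008,0,0,0,255]
    - [0,0,0.008,0,0,0,255]
    - [0,0,0.006,0,0,0,255]
    - [0,0,0.004,0,0,0,255]
    - [0,0,0.003,0,0,0,255]
    - [0,0,0,0,0,0,255]
    - [0,0,0,0,0,0,255]

```text
clock: 21.1
tcp_pos: [424.7, -320.5, 10.0]
eef_rot: [[0.994, 0.11, 0.0], [0.11, -0.994, -0.0], [0.0, 0.0, -1.0]]
force: [0.2, -0.7, -0.6]
finger_gap: 0.197
gripper_force: 30.0
```

```bash
python3 -c "
from h import *
s=read_state();print(s['tcp_pos'],s['force'],s['torque'])"
```

```text
[ 424.65697236 -320.54427335    9.95904285] [ 0.17074264 -0.65345194 -0.57419118] [-0.00224239  0.15380781 -0.01172739]
```

Lower the last 1 mm, open, and retreat upward.

Request:
play_rows:
  motion:
    - [0,0,0.001,0,0,0,255]
    - [0,0,0,0,0,0,255]
    - [0,0,0,0,0,0,255]
    - [0,0,0,0,0,0,100]
    - [0,0,0,0,0,0,0]
    - [0,0,0,0,0,0,0]
    - [0,0,0,0,0,0,0]
    - [0,0,0,0,0,0,0]

```text
clock: 22.1
tcp_pos: [424.6, -320.5, 8.8]
eef_rot: [[0.994, 0.11, 0.0], [0.11, -0.994, -0.0], [0.0, 0.0, -1.0]]
force: [0.3, -0.6, -0.4]
finger_gap: 0.731
gripper_force: 0.0
```

Request:
play_rows:
  motion:
    - [0,0,0,0,0,0,0]
    - [0,0,-0.01,0,0,0,0]
    - [0,0,-0.02,0,0,0,0]
    - [0,0,-0.03,0,0,0,0]
    - [0,0,-0.03,0,0,0,0]
    - [0,0,-0.03,0,0,0,0]
    - [0,0,0,0,0,0,0]
    - [0,0,0,0,0,0,0]

```text
clock: 23.1
tcp_pos: [424.2, -320.2, 128.6]
eef_rot: [[0.994, 0.11, -0.0], [0.11, -0.994, 0.0], [-0.0, -0.0, -1.0]]
force: [0.6, 0.5, 0.3]
finger_gap: 1.001
gripper_force: 0.0
```

```bash
python3 - <<'E'
from h import *
b=camera("side");w=camera("wrist")
print(fit([w],HANDLE,YEL,[425,-321,.11]))
cv2.imwrite('pics/v6.png',np.hstack([cv2.resize(p,(400,300)) for p in (b["frame"],w["frame"])]))
E
```

```text
(array([ 4.24299270e+02, -3.20930542e+02,  1.12349963e-01]), np.float64(0.02938499149528587), [np.float64(1681.0)])
```

View pics/v6.png

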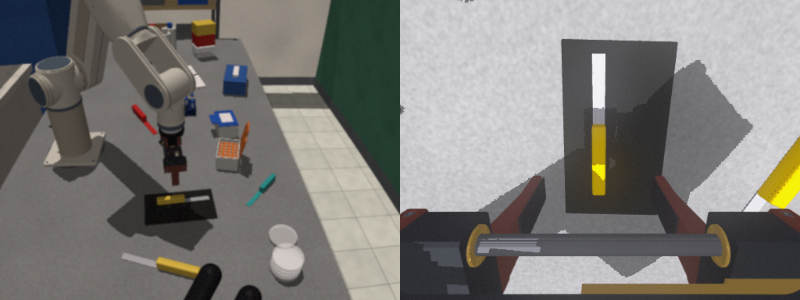

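The opener lies flat on the mat (handle at about (599,160) in the wrist panel), the orange lid stands open, and the blue lid is shut. Handing in.

```bash
python3 -c "
from workcell import *
print(close_job())"
```

```text
the job is handed in; nothing more can be done
None
```

I levered the orange lid open past upright with the opener, laid the opener flat back on the black mat and let go, left the blue lid shut, and handed the job in at about 23 s; no verdict was returned.

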